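# Release the specimen tray with the two-button interlock

### The job

On the low white specimen loader, press the two round black buttons on its top fully down together, one fingertip on each, and keep both down until the spring-driven tray has run all the way out of the far side and stopped. Then let both buttons come back up and move clear. Do not touch the tray, and leave the specimens, jar and eyepiece on the bench where they stand: nothing is picked up.

Things in the scene. Friction and masses are not known exactly. Their poses are not given: they have to be found in the camera images.
- loader: White box fixed to the bench, 200 mm (its x) by 160 (y) by 65 high; place and yaw vary. Origin: centre of its underside; x points to the side where the tray comes out (away from the robot, within 30 degrees of straight ahead), y left, z up. Buttons on its flat top at x = -35, y = +31 and -31 mm, each in a steel collar 36 mm across, 3 mm high; a flat dark plate on the other half.
- button_left_top (a point): Centre of the top face of the left (+y) round black button, 26 mm across. Up, its top is 79 mm above the bench, 14 mm above the loader's top; fully down, 71 mm. The two buttons are 62 mm apart, centre to centre, along the loader's y axis. The point moves with the button.
- button_right_top (a point): The same for the right (-y) button.
- button_left (a joint): Travel of the left button, 0 up to 0.008 m fully down. Its spring pushes back with 1.2 N at first and 4 N when fully down, so both together take 8 N, and then meet a hard stop; it springs up by itself. Its catch frees the tray only when it is down more than about 4 mm.
- button_right (a joint): The same for the right button.
- tray (a joint): How far the tray is out of the loader's far face, 0 (shut) to 0.060 m (fully out). A spring drives it against a damper: it needs about 2 s with BOTH buttons held down; a toothed catch under each button stops it within 16 mm once that button comes up. Fully out, it stays out when the buttons are let go.
- tray_front (a point): Centre of the outer face of the tray's grey front plate (118 mm wide, 32 mm high, centre 32 mm above the bench); shut, it is 104 mm along the loader's x from its origin, and it moves with the tray. Three black specimens sit in the tray behind it.
- puck_a: A loose black mounted specimen, a disc 30 mm across and 20 mm high, upright on the bench beside the loader. Origin at the centre of its underside, z up. Leave it alone.
- puck_b: Another such specimen. Leave it alone.
- jar: A loose amber glass jar with a paper label and a white cap, 52 mm across and 75 mm high, standing on the bench. Origin at the centre of its underside, z up. Leave it alone.
- eyepiece: A loose black microscope eyepiece, 42 mm across and 62 mm high, standing on the bench. Origin at the centre of its underside, z up. Leave it alone.

How it is judged:
On the way, in this order (a step that is already met when the one before it is completed fails the run):
1. both buttons are down together (value of joint each of button_left, button_right above 0.0055 m), for 0.2 s.
2. the tray is fully out while both buttons are still held down (value of joint tray above 0.058 m and value of joint each of button_left, button_right above 0.005 m), for 0.1 s.
At the end, for the whole second after the job is handed in: The tray is out (at least 56.5 of its 60 mm), both buttons are up again (within 1.5 mm), and the two specimens, the jar and the eyepiece stand within 15 mm of where they began (value of joint tray above 0.0565 m and value of joint each of button_left, button_right below 0.0015 m and distance of each of puck_a, puck_b, jar, eyepiece from where it was at the start of the episode below 0.015 m); the robot touches nothing.
It fails at once if the robot touches the tray (more than 0.5 N) (contact force between any of the fingers, the arm and tray above 0.5 N).
It fails at once if a bystander is moved or lifted (more than 15 mm) (distance of any of puck_a, puck_b, jar, eyepiece from where it was at the start of the episode above 0.015 m).
It also fails if it takes over 29 s, if anything falls off the work surface, if the arm or the gripper's body presses on something with over 40 N, if the wrist force passes 120 N, or if a joint passes its speed limit or range.

### The arm

A 7-joint arm with a two-finger parallel gripper is mounted at the origin on the work surface. World frame = base frame: x ahead of the robot, y to its left, z up, the work surface at z = 0. Lengths are in m, angles in rad, forces in N, time in s.
With the tool pointing down it reaches from about 0.425 to 0.875 m from the base axis. Payload 4.7 kg.
Tool frame: the origin (TCP) lies midway between the tips of the shut fingers; the grasp point (between the pads) lies ctrl.grasp_offset behind it (ctrl.grasp_offset is the distance from the TCP to the grasp point, in m); z points along the fingers, y is the line along which they close (so a half turn about z gives the same grasp; the last joint's range is limited). The gripper opens to 87 mm and grips with 3 to 60 N. Pads are 19 mm wide; open, the fingers measure 117 mm over their backs; the gripper's body (75 mm by 190 mm) begins 51 mm behind the grasp point.
Start: joints at [1.18, 0.321, -0.07, 1.45, 0.023, 1.371, -0.057], TCP at [0.256, -0.597, 0.202] pointing down, gripper open.
Joint ranges: [-2.86, 2.86], [-0.3, 2.09], [-1.38, 1.24], [0.06, 2.45], [-1.56, 4.7], [0.09, 2.05], [-2.69, 2.69]. Speed limits (rad/s): [2.57, 2.57, 3.14, 3.14, 3.14, 3.14, 3.14].

### API

Orientations are given as a rotation vector (axis times angle).
In Python, from bench import ctrl gives the robot as it stands. The module is installed in compiled form; this text tells all that it offers.
- The arm moves only by the tool jog_arm, never from a script. Its argument "moves" is one flat list of numbers, 7 for each row, row after row: the shift along the tool's x, y, z in units of 30 cm (1.0 is 30 cm), then the turn, a rotation vector about the tool's x, y, z in units of 60 degrees (1.0 is 60 degrees), then the gripper's target within -1 to 1 (fully open at 1, half-way at 0, shut at -1). In form: [x, y, z, wx, wy, wz, fingers, x, y, z, wx, wy, wz, fingers, ...]. A call has exactly 8 rows; each row is the pose to reach, as a shift and turn from the pose commanded when the call began, along the tool's axes at that moment; what a row does not reach only later rows make up. A row lasts 1/8 s, in which the tool goes at most 62.5 mm and 10.7 degrees, less where a joint would pass 70% of its speed; a pose out of reach is approached as far as the arm can. A call with a number of a shift or a turn outside -1 to 1 is refused whole. A call with a gripper value outside its range is refused whole. The fingers move at their own pace and stop on an object; "newtons" is the grip in N (left out, the last holds). Time passes only in rows, so rows that repeat a pose let the fingers close, or fill a call up. It gives the time, the measured TCP pose, the force, the opening and the grip force at its end, in the units of the state.
- ctrl.get_state(): the state, without advancing time (a new reading comes with each control period).
- ctrl.get_image(name): name is "scene" or "top"; returns a dict with "pixels" (384x512x3 uint8, red, green, blue), "fx", "fy", "cx", "cy" (pixels), "xyz" and "rotation" of the camera in the world. Camera axes: x right, y up, looking along -z (the intrinsics and any distortion apply to the point x, -y, -z); pixel columns grow to the right and rows downward; lengths in m; the calibration is good to about 2 mm. A picture is of the moment at which its call begins. There is no depth.
- ctrl.close_job(): hands the job in; it is judged then, once.
The state is a dict: "time": time; "joint_positions": joint angles; "qd": joint speeds; "joint_torque": joint torques, N m; "position": TCP position; "tool_rot": TCP orientation; "ft_force": force on the tool from outside, world axes, zero at the start; "torque": the same for the moment, N m; "grip_width": opening from 0.0 (shut) to 1.0 (fully open); "grip_force": force on a finger pad.
Only numpy, scipy, OpenCV 4.12 (cv2) and the standard library are available. Lean on these libraries where they do the work, as an engineer would, in place of code of your own. Each camera call takes 0.05 s, during which the arm holds its last target. There are 200 camera calls.

## Working session

There is one attempt and no reset: what is moved stays moved. The work goes in short steps, Python scripts to look and compute and a tool call to move; the robot and the scene stay as the last step left them, time stands still between calls to the robot, and variables do not carry over. Pictures are saved under pics/ and viewed, at most 10 in all, crops included, and the job is handed in when it is done.

Besides the shell and the picture viewer there is one more tool, called after "Call:" as name(argument=value, ...) on one line, values as JSON. jog_arm: Moves the arm, as the interface text tells. Its arguments: {"type":"object","properties":{"moves":{"type":"array"},"newtons":{"type":"number"}},"required":["moves"]}

```bash
mkdir -p pics; python3 - <<'E'
from bench import ctrl
import cv2,pickle
for n in("scene","top"):
    d=ctrl.get_image(n);pickle.dump(d,open(n+".pkl","wb"))
    cv2.imwrite(f"pics/{n}0.png",cv2.resize(d["pixels"][:,:,::-1],(800,600),interpolation=cv2.INTER_CUBIC))
    print({k:v for k,v in d.items() if k!="pixels"})
print(ctrl.get_state(),ctrl.grasp_offset)
E
```

```text
{'fx': 412.0951141659622, 'fy': 412.0951141659622, 'cx': 258.5664866766846, 'cy': 186.44812845395742, 'xyz': array([1.19089894, 0.12540618, 0.68971531]), 'rotation': array([0.5470029 , 0.59856661, 1.61041531])}
{'fx': 447.2623811365282, 'fy': 447.2623811365282, 'cx': 257.48033379804764, 'cy': 187.08505319852964, 'xyz': array([0.54701921, 0.07548895, 0.93802534]), 'rotation': array([ 0.09384288, -0.1241327 , -1.58851553])}
{'time': 0.1, 'joint_positions': array([ 1.18009849,  0.32175502, -0.07008016,  1.45153797,  0.02258915,
        1.37077487, -0.05688142]), 'qd': array([-0.0001048 , -0.00194423, -0.00172194, -0.0045422 , -0.00058334,
       -0.00102137,  0.00033415]), 'joint_torque': array([-4.90617731e-04, -4.92573130e+01, -4.05928306e-01, -3.13401747e+01,
       -6.41735760e-02,  3.94585077e-02,  9.04508101e-05]), 'position': array([ 0.25574413, -0.59701423,  0.20117441]), 'tool_rot': array([-3.07584900e+00, -6.31254610e-01,  6.58179354e-04]), 'ft_force': array([0.45418845, 0.4170374 , 0.91429977]), 'torque': array([0.02047247, 0.04059731, 0.01835194]), 'grip_force': 0.0, 'grip_width': 0.9998184800705088} 0.0187
```

View pics/top0.png

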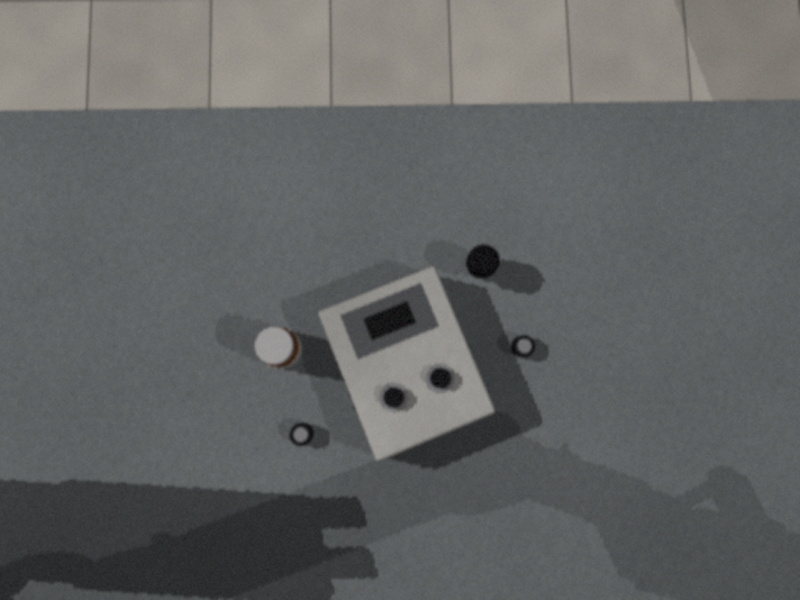

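View pics/scene0.png

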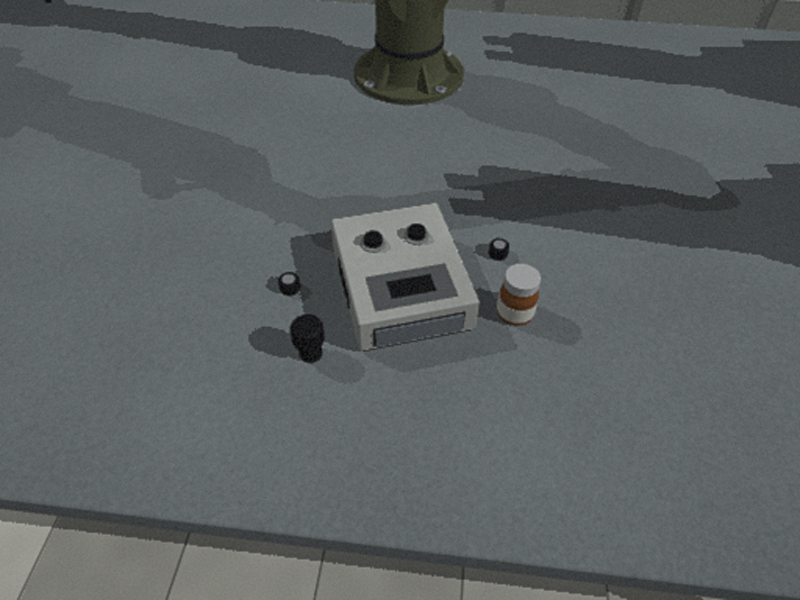

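The top view shows the loader's top corners at about (319,312), (434,267), (494,411) and (376,460), with buttons at (394,397) and (440,377), all in 800-scale pixels. The scene view shows the buttons at (373,239) and (416,231). I'll enlarge both views to refine these.

```bash
python3 - <<'E'
import cv2,pickle
for n,(u,v,w,h) in {"top":(195,162,130,140),"scene":(205,125,110,105)}.items():
    p=pickle.load(open(n+".pkl","rb"))["pixels"][v:v+h,u:u+w,::-1]
    s=4 if n=="top" else 5
    cv2.imwrite(f"pics/{n}c.png",cv2.convertScaleAbs(cv2.resize(p,None,fx=s,fy=s,interpolation=cv2.INTER_CUBIC),alpha=1.5))
E
```

```text
(no output)
```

View pics/topc.png

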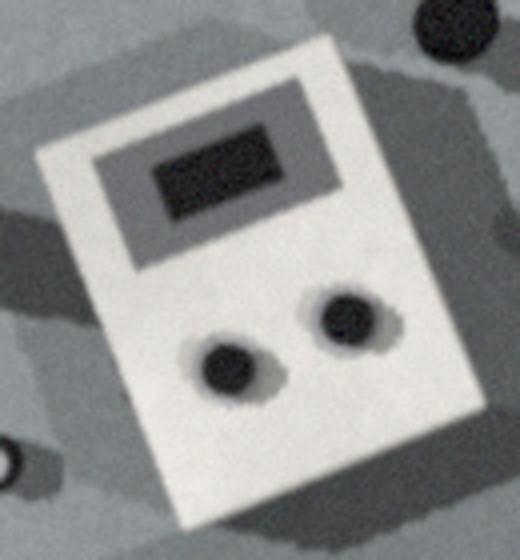

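View pics/scenec.png

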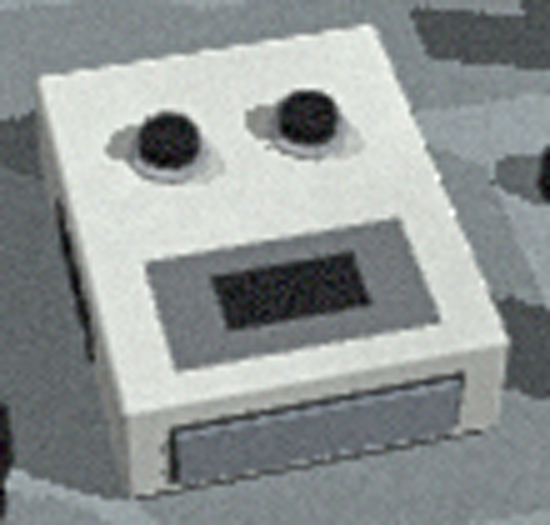

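The crops give these pixels. Top crop: loader corners (36,154), (330,36), (485,405), (184,529), buttons (228,369) and (348,320). Scene crop: corners (507,344), (125,413), (40,78), (376,27), with button tops at about (307,112) and (169,135).

```bash
cat > h.py <<'E'
import numpy as np,pickle
from scipy.spatial.transform import Rotation as R
from scipy.optimize import least_squares
def proj(d,P):
    c=R.from_rotvec(d["rotation"]).inv().apply(P-d["xyz"])
    return np.c_[d["cx"]+d["fx"]*c[:,0]/-c[:,2], d["cy"]+d["fy"]*-c[:,1]/-c[:,2]]
E
python3 - <<'E'
from h import *
from bench import ctrl
M=np.array([[100,80,65],[100,-80,65],[-100,-80,65],[-100,80,65],[-35,31,78],[-35,-31,78]])/1e3
T=np.array([[36,154],[330,36],[485,405],[184,529],[228,369],[348,320]])
S=np.array([[507,344],[125,413],[40,78],[376,27],[307,114],[169,137]])
o={"top":(T+.5)/4-.5+[195,162],"scene":(S+.5)/5-.5+[205,125]}
D={n:pickle.load(open(n+".pkl","rb")) for n in o}
pose=lambda p:R.from_rotvec([0,0,p[2]]).apply(M)+[p[0],p[1],0]
for ns in(["top"],["scene"],["top","scene"]):
    r=least_squares(lambda p:np.concatenate([(proj(D[n],pose(p))-o[n]).ravel() for n in ns]),[.5,.05,.3],loss="soft_l1")
    print(ns,r.x.round(4),r.fun.round(1))
L=pose(r.x);mid=(L[4]+L[5])/2;print("mid",mid)
s=ctrl.get_state();Rt=R.from_rotvec(s["tool_rot"]);print(Rt.as_matrix().round(4))
des=R.from_matrix(np.array([[np.cos(r.x[2]),np.sin(r.x[2]),0],[np.sin(r.x[2]),-np.cos(r.x[2]),0],[0,0,-1]]).T.T)
for z in(.13,.105): 
    print("shift",Rt.inv().apply(np.r_[mid[:2],z]-s["position"])/.3)
print("turn",(Rt.inv()*des).as_rotvec()/np.radians(60))
E
```

```text
['top'] [0.5821 0.0555 0.3688] [-1.4 -0.9  0.3 -1.8  1.6  0.5 -0.   1.9 -0.1  0.2 -0.1 -0.1]
['scene'] [0.586  0.0561 0.3587] [ 1.3  0.2 -1.3  1.  -1.4 -0.4  0.2 -0.9  0.6 -0.2  0.1 -0.2]
['top', 'scene'] [0.5835 0.0557 0.3633] [-1.4 -1.9  0.5 -2.4  1.3  0.1 -0.5  1.1 -0.4 -0.6 -0.3 -0.7  1.3 -1.
 -1.   0.1 -1.6 -1.  -0.1 -1.7  0.5 -1.   0.  -1. ]
mid [0.55079953 0.04328569 0.078     ]
[[ 9.192e-01  3.939e-01 -7.000e-04]
 [ 3.939e-01 -9.192e-01  1.500e-03]
 [-1.000e-04 -1.700e-03 -1.000e+00]]
shift [ 1.74468465 -1.57402746  0.2397603 ]
shift [ 1.74469146 -1.57388692  0.32309351]
turn [-0.00160869  0.00011162  0.03971196]
```

Call:
jog_arm(moves=[0.08,-0.07,0,0,0,0.01,0.08,0.2,-0.18,0,0,0,0.02,0.08,0.34,-0.31,0,0,0,0.03,0.08,0.48,-0.43,0,0,0,0.04,0.08,0.62,-0.56,0,0,0,0.04,0.08,0.76,-0.68,0,0,0,0.04,0.08,0.85,-0.77,0,0,0,0.04,0.08,0.9,-0.8,0,0,0,0.04,0.08])

```text
time: 1.1
position: [0.4103, -0.2685, 0.2021]
tool_rot: [3.089, 0.572, -0.0]
ft_force: [-0.7, -0.3, 0.4]
grip_width: 0.541
grip_force: 0.0
```

```bash
cat > go.py <<'E'
from h import *
from bench import ctrl
import sys
def rel(x,y,z,yaw):
    s=ctrl.get_state();Rt=R.from_rotvec(s["tool_rot"])
    m=Rt.as_matrix();print(s["time"],s["position"].round(4),"yaw",np.arctan2(m[1,0],m[0,0]).round(4),"w",round(s["grip_width"],3),"F",s["ft_force"].round(2))
    c,q=np.cos(yaw),np.sin(yaw);des=R.from_matrix([[c,q,0],[q,-c,0],[0,0,-1]])
    print("shift",(Rt.inv().apply(np.array([x,y,z])-s["position"])/.3).round(4),"turn",((Rt.inv()*des).as_rotvec()/np.radians(60)).round(4))
rel(*map(float,sys.argv[1:]))
E
python3 go.py .551 .0433 .11 .3633
```

```text
1.1 [ 0.4103 -0.2685  0.2021] yaw 0.3661 w 0.541 F [-0.68 -0.34  0.37]
shift [ 0.8099 -0.8025  0.3065] turn [0.0001 0.0003 0.0027]
```

Call:
jog_arm(moves=[0.1,-0.1,0,0,0,0,0.08,0.24,-0.24,0,0,0,0,0.08,0.38,-0.38,0,0,0,0,0.08,0.52,-0.52,0.05,0,0,0,0.08,0.65,-0.65,0.1,0,0,0,0.08,0.75,-0.75,0.17,0,0,0,0.08,0.8,-0.79,0.25,0,0,0,0.08,0.81,-0.8,0.3,0,0,0,0.08])

```text
time: 2.1
position: [0.5516, 0.0402, 0.1104]
tool_rot: [-3.089, -0.568, 0.003]
ft_force: [-0.1, -0.5, -0.2]
grip_width: 0.541
grip_force: 0.0
```

```bash
python3 go.py .551 .0433 .085 .3633; python3 - <<'E'
from bench import ctrl
import cv2,numpy as np
o=[]
for n,(u,v,w,h) in {"top":(195,162,130,140),"scene":(185,80,130,140)}.items():
    p=ctrl.get_image(n)["pixels"][v:v+h,u:u+w,::-1]
    o.append(cv2.convertScaleAbs(cv2.resize(p,(390,420) if n=="top" else (400,420),interpolation=cv2.INTER_CUBIC),alpha=1.8))
cv2.imwrite("pics/a.png",np.hstack(o))
E
```

```text
2.1 [0.5516 0.0402 0.1104] yaw 0.3635 w 0.541 F [-0.13 -0.55 -0.24]
shift [ 0.0018 -0.0103  0.0848] turn [-0.0011  0.0015  0.0002]
```

View pics/a.png

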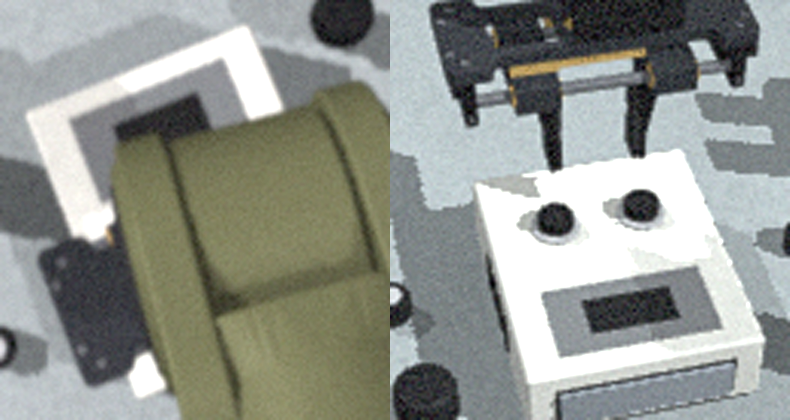

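The fingertips show at about (557,168) and (637,156), with the button tops at (556,217) and (641,206). I'll compare those with the predicted projections.

```bash
python3 - <<'E'
from h import *
from bench import ctrl
s=ctrl.get_state();d=ctrl.get_image("scene");m=R.from_rotvec(s["tool_rot"]).as_matrix()
P=[s["position"]+m[:,1]*k for k in(.0235,.031,.0385,-.0235,-.031,-.0385)]
print(((proj(d,np.array(P))-[185,80])*[400/130,3]+[390,0]).round(0))
import cv2
v,u=118,225
p=d["pixels"][v:v+50,u:u+65,::-1]
cv2.imwrite("pics/b.png",cv2.convertScaleAbs(cv2.resize(p,None,fx=12,fy=12,interpolation=cv2.INTER_CUBIC),alpha=1.6))
print(((proj(d,np.array(P))-[u-.5,v-.5])*12).round(0))
E
```

```text
[[557. 177.]
 [546. 179.]
 [536. 180.]
 [625. 166.]
 [635. 165.]
 [646. 163.]]
[[179. 258.]
 [136. 264.]
 [ 94. 271.]
 [441. 216.]
 [483. 209.]
 [524. 202.]]
```

View pics/b.png

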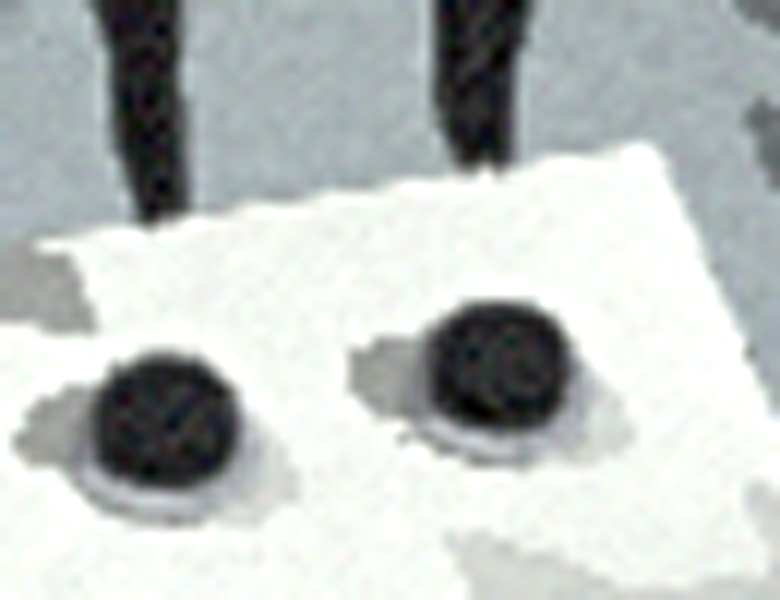

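Call:
jog_arm(moves=[0,-0.005,0.02,0,0,0,0.22,0,-0.01,0.04,0,0,0,0.22,0,-0.01,0.06,0,0,0,0.22,0,-0.01,0.075,0,0,0,0.22,0,-0.01,0.08,0,0,0,0.22,0,-0.01,0.08,0,0,0,0.22,0,-0.01,0.08,0,0,0,0.22,0,-0.01,0.08,0,0,0,0.22])

```text
time: 3.25
position: [0.5507, 0.0429, 0.0883]
tool_rot: [3.09, 0.567, 0.001]
ft_force: [-0.7, -0.3, 0.5]
grip_width: 0.608
grip_force: 0.0
```

```bash
python3 go.py .551 .0433 .079 .3633; python3 - <<'E'
from h import *
from bench import ctrl
import cv2
s=ctrl.get_state();d=ctrl.get_image("scene");m=R.from_rotvec(s["tool_rot"]).as_matrix()
P=[s["position"]+m[:,1]*k for k in(.0265,.031,-.0265,-.031)]
v,u=118,225
p=d["pixels"][v:v+50,u:u+65,::-1]
cv2.imwrite("pics/c.png",cv2.convertScaleAbs(cv2.resize(p,None,fx=12,fy=12,interpolation=cv2.INTER_CUBIC),alpha=1.6))
print(((proj(d,np.array(P))-[u-.5,v-.5])*12).round(0))
E
```

```text
3.25 [0.5507 0.0429 0.0883] yaw 0.3629 w 0.608 F [-0.73 -0.28  0.55]
shift [ 0.0014 -0.001   0.031 ] turn [ 0.0002 -0.0003 -0.0003]
[[188. 355.]
 [163. 359.]
 [478. 308.]
 [503. 304.]]
```

View pics/c.png

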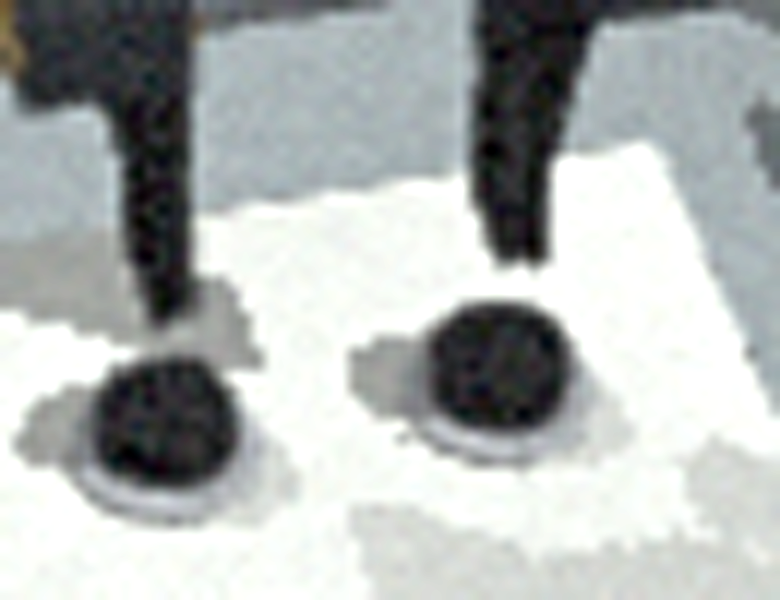

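Tips are at about (172,322) and (523,265), roughly 2.5 mm right of the buttons and slightly too far behind them. I'll correct that and descend, watching the force.

Call:
jog_arm(moves=[0.005,0.003,0,0,0,0,0.19,0.01,0.006,0.01,0,0,0,0.19,0.012,0.006,0.02,0,0,0,0.19,0.012,0.006,0.03,0,0,0,0.19,0.012,0.006,0.035,0,0,0,0.19,0.012,0.006,0.04,0,0,0,0.19,0.012,0.006,0.043,0,0,0,0.19,0.012,0.006,0.043,0,0,0,0.19])

```text
time: 4.3
position: [0.5545, 0.0425, 0.0752]
tool_rot: [3.09, 0.567, -0.0]
ft_force: [0.1, 0.2, 0.2]
grip_width: 0.597
grip_force: 0.0
```

```bash
python3 go.py .555 .043 .071 .3633; python3 - <<'E'
from bench import ctrl
import cv2
d=ctrl.get_image("scene")
v,u=118,225
p=d["pixels"][v:v+50,u:u+65,::-1]
cv2.imwrite("pics/d.png",cv2.convertScaleAbs(cv2.resize(p,None,fx=12,fy=12,interpolation=cv2.INTER_CUBIC),alpha=1.6))
E
```

```text
4.3 [0.5545 0.0425 0.0752] yaw 0.363 w 0.597 F [0.1  0.16 0.2 ]
shift [ 0.0022 -0.001   0.0139] turn [ 0.      0.0001 -0.0003]
```

View pics/d.png

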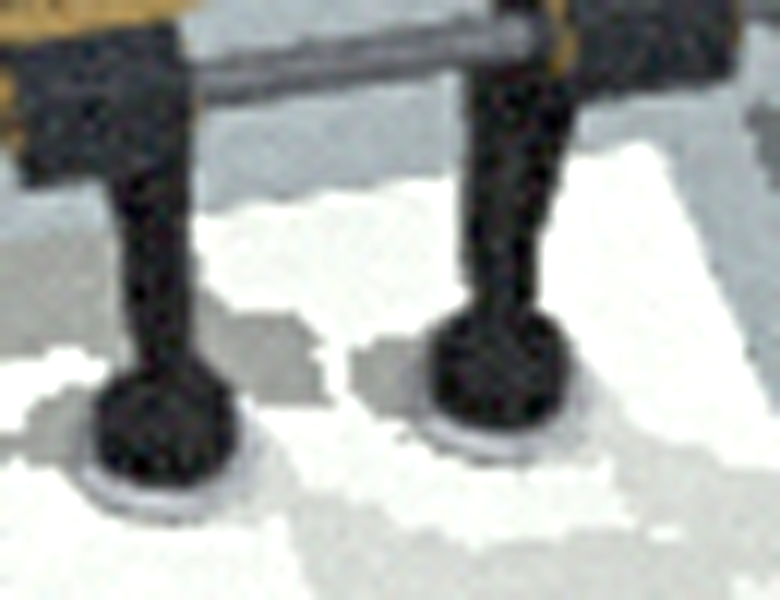

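The columns are now aligned (fingers at 163 and 500, buttons at 166 and 499). There is no contact force yet, so I'll keep lowering slowly.

Call:
jog_arm(moves=[0,0,0.005,0,0,0,0.19,0,0,0.01,0,0,0,0.19,0,0,0.015,0,0,0,0.19,0,0,0.02,0,0,0,0.19,0,0,0.023,0,0,0,0.19,0,0,0.025,0,0,0,0.19,0,0,0.025,0,0,0,0.19,0,0,0.025,0,0,0,0.19])

```text
time: 5.35
position: [0.5546, 0.0425, 0.0678]
tool_rot: [3.09, 0.567, 0.0]
ft_force: [0.1, -0.4, 0.6]
grip_width: 0.593
grip_force: 0.0
```

```bash
python3 - <<'E'
from h import *
from bench import ctrl
import cv2
d=ctrl.get_image("scene");s=ctrl.get_state();m=R.from_rotvec(s["tool_rot"]).as_matrix()
print(s["position"],s["ft_force"])
v,u=118,225
p=d["pixels"][v:v+50,u:u+65,::-1]
g=cv2.resize(p,None,fx=12,fy=12,interpolation=cv2.INTER_CUBIC).astype(float)
g=255*np.clip(g/255*1.3,0,1)**.45
cv2.imwrite("pics/e.png",g.astype(np.uint8))
x=np.array([m[0,0],m[1,0],0])
P=[s["position"]+m[:,1]*k+x*a+[0,0,z] for k in(.031,-.031) for a,z in((0,0),(.0095,0),(-.0095,0),(0,.01))]
print(((proj(d,np.array(P))-[u-.5,v-.5])*12).round(0))
E
```

```text
[0.55458215 0.04248817 0.06776866] [-0.56963184  0.02264278  0.75791868]
[[161. 458.]
 [172. 494.]
 [150. 422.]
 [159. 418.]
 [496. 402.]
 [509. 438.]
 [482. 367.]
 [497. 362.]]
```

View pics/e.png

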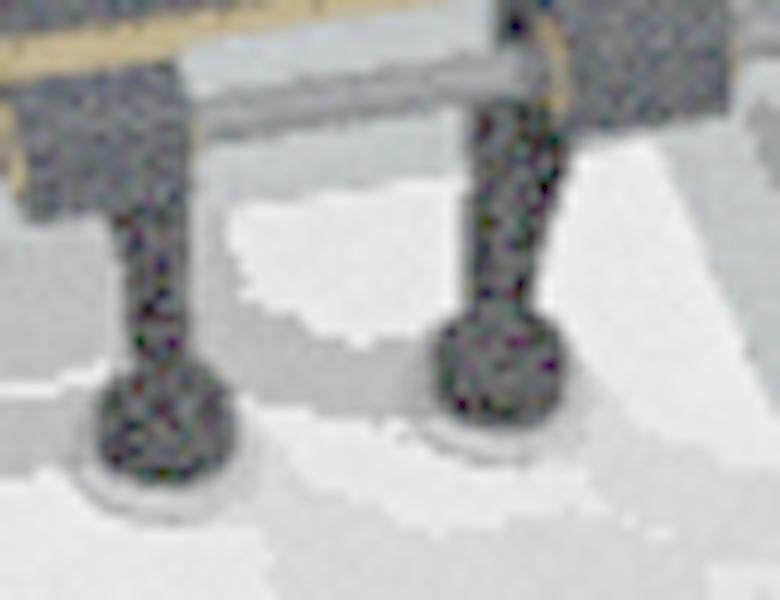

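Call:
jog_arm(moves=[0,0,0.003,0,0,0,0.19,0,0,0.006,0,0,0,0.19,0,0,0.009,0,0,0,0.19,0,0,0.012,0,0,0,0.19,0,0,0.012,0,0,0,0.19,0,0,0.012,0,0,0,0.19,0,0,0.012,0,0,0,0.19,0,0,0.012,0,0,0,0.19])

```text
time: 6.4
position: [0.5546, 0.0425, 0.0642]
tool_rot: [3.09, 0.567, 0.0]
ft_force: [1.0, -0.5, 0.0]
grip_width: 0.591
grip_force: 0.0
```

Call:
jog_arm(moves=[0,0,0.003,0,0,0,0.19,0,0,0.006,0,0,0,0.19,0,0,0.009,0,0,0,0.19,0,0,0.012,0,0,0,0.19,0,0,0.015,0,0,0,0.19,0,0,0.015,0,0,0,0.19,0,0,0.015,0,0,0,0.19,0,0,0.015,0,0,0,0.19])

```text
time: 7.4
position: [0.5546, 0.0425, 0.0597]
tool_rot: [3.09, 0.567, 0.0]
ft_force: [-0.4, -0.1, -0.3]
grip_width: 0.592
grip_force: 0.0
```

```bash
python3 go.py .555 .043 .055 .3633; python3 - <<'E'
from bench import ctrl
import numpy as np,pickle
F=[]
for i in range(4):
    d=ctrl.get_image("scene");F.append(ctrl.get_state()["ft_force"])
print(np.mean(F,0))
a=pickle.load(open("scene.pkl","rb"))["pixels"].astype(int).sum(2)//3;b=d["pixels"].astype(int).sum(2)//3
# vertical profile through buttons
for c in(238,239,266): print(c,"\n",a[140:162,c],"\n",b[140:162,c])
E
```

```text
7.4 [0.5546 0.0425 0.0597] yaw 0.363 w 0.592 F [-0.4  -0.06 -0.33]
shift [ 0.002  -0.0011  0.0155] turn [ 0.0001 -0.     -0.0003]
[ 0.21535629 -0.10214212 -0.08784551]
238 
 [144 143 144 142 144 148 149  85  26  17  27  29  29  18  40  17   9  11
  52 118 109  98] 
 [ 17  21  14  16  15  33  23  17  22  14  17  29  21   5  24  12  19  22
  56 133 115 106]
239 
 [144 144 144 144 145 149 149  93  31  18  24  22  24  20  21  28  12  21
  44 107 110  83] 
 [ 30  14  34  34  18  17  30  24  18  28  23  32  26  25  19  23  17  19
  47 116 117  94]
266 
 [145 150 151  54  10  31  26  32  25  32  13  25  10  31  88 112  95 146
 148 147 148 145] 
 [ 17  28  28  26  26  30  25  22  25   8  29  17  26  34  91 124 102 162
 159 154 135 134]
```

No force yet. The visible tip was the pad's front edge, so the real tips end about 18.5 mm behind the TCP, and contact should come at TCP z of about 0.060. I'll press on.

Call:
jog_arm(moves=[-0.003,0,0.004,0,0,0,0.19,-0.003,0,0.008,0,0,0,0.19,-0.003,0,0.012,0,0,0,0.19,-0.003,0,0.016,0,0,0,0.19,-0.003,0,0.02,0,0,0,0.19,-0.003,0,0.023,0,0,0,0.19,-0.003,0,0.023,0,0,0,0.19,-0.003,0,0.023,0,0,0,0.19])

```text
time: 8.6
position: [0.5543, 0.0423, 0.0533]
tool_rot: [3.09, 0.567, 0.002]
ft_force: [-0.2, 0.2, 5.7]
grip_width: 0.596
grip_force: 3.0
```

Call:
jog_arm(moves=[0,0,0.005,0,0,0,0.19,0,0,0.01,0,0,0,0.19,0,0,0.015,0,0,0,0.19,0,0,0.018,0,0,0,0.19,0,0,0.018,0,0,0,0.19,0,0,0.018,0,0,0,0.19,0,0,0.018,0,0,0,0.19,0,0,0.018,0,0,0,0.19])

```text
time: 9.6
position: [0.5544, 0.0423, 0.0508]
tool_rot: [3.088, 0.566, 0.001]
ft_force: [-7.6, -0.7, 23.2]
grip_width: 0.594
grip_force: 12.2
```

Both are at the hard stop (23 N). Holding.

Call:
jog_arm(moves=[0,0,0,0,0,0,0.19,0,0,0,0,0,0,0.19,0,0,0,0,0,0,0.19,0,0,0,0,0,0,0.19,0,0,0,0,0,0,0.19,0,0,0,0,0,0,0.19,0,0,0,0,0,0,0.19,0,0,0,0,0,0,0.19])

```text
time: 10.6
position: [0.5545, 0.0423, 0.0508]
tool_rot: [3.088, 0.567, 0.002]
ft_force: [-7.4, -0.8, 24.5]
grip_width: 0.594
grip_force: 12.2
```

Call:
jog_arm(moves=[0,0,0,0,0,0,0.19,0,0,0,0,0,0,0.19,0,0,0,0,0,0,0.19,0,0,0,0,0,0,0.19,0,0,0,0,0,0,0.19,0,0,0,0,0,0,0.19,0,0,0,0,0,0,0.19,0,0,0,0,0,0,0.19])

```text
time: 11.6
position: [0.5544, 0.0423, 0.0508]
tool_rot: [3.088, 0.567, 0.001]
ft_force: [-8.0, -0.2, 24.8]
grip_width: 0.592
grip_force: 12.2
```

```bash
python3 - <<'E'
from bench import ctrl
import cv2
print(ctrl.get_state()["ft_force"],ctrl.get_state()["position"])
d=ctrl.get_image("scene")
cv2.imwrite("pics/f.png",cv2.convertScaleAbs(cv2.resize(d["pixels"][100:260,180:360,::-1],None,fx=4,fy=3.7,interpolation=cv2.INTER_CUBIC),alpha=1.6))
E
```

```text
[-8.00047492 -0.21251676 24.79653045] [0.55442041 0.0423469  0.05077822]
```

View pics/f.png

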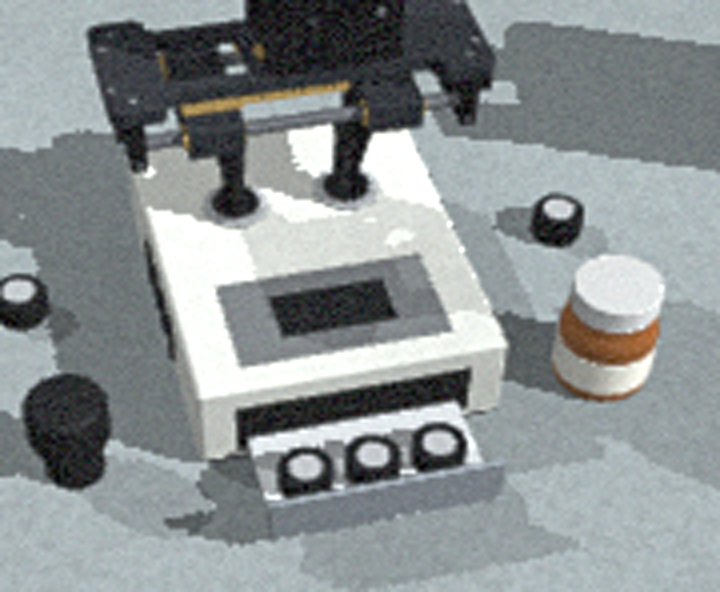

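The tray is out with all three specimens visible, and its plate's lower edge runs from (270,535) to (503,495). I'll hold one more second and check that it has stopped and extended fully.

Call:
jog_arm(moves=[0,0,0,0,0,0,0.19,0,0,0,0,0,0,0.19,0,0,0,0,0,0,0.19,0,0,0,0,0,0,0.19,0,0,0,0,0,0,0.19,0,0,0,0,0,0,0.19,0,0,0,0,0,0,0.19,0,0,0,0,0,0,0.19])

```text
time: 12.65
position: [0.5544, 0.0423, 0.0508]
tool_rot: [3.088, 0.567, 0.002]
ft_force: [-6.8, -1.1, 24.9]
grip_width: 0.592
grip_force: 12.2
```

```bash
python3 - <<'E'
from h import *
from bench import ctrl
import cv2
d=ctrl.get_image("scene")
n=cv2.convertScaleAbs(cv2.resize(d["pixels"][100:260,180:360,::-1],None,fx=4,fy=3.7,interpolation=cv2.INTER_CUBIC),alpha=1.6)
print("diff tray",cv2.absdiff(n,cv2.imread("pics/f.png"))[400:560,230:520].mean())
for t in(.05,.06):
    P=R.from_rotvec([0,0,.36]).apply([[.104+t,-.059,.016],[.104+t,.059,.016]])+[.5848,.0558,0]
    print(t,((proj(d,P)-[179.5,99.5])*[4,3.7]).round())
E
```

```text
diff tray 4.487212643678161
0.05 [[264. 530.]
 [495. 486.]]
0.06 [[269. 545.]
 [502. 501.]]
```

Call:
jog_arm(moves=[0,0,-0.03,0,0,0,0.19,0,0,-0.07,0,0,0,0.19,0,0,-0.12,0,0,0,0.19,0,0,-0.18,0,0,0,0.19,0,0,-0.25,0,0,0,0.19,0,0,-0.32,0,0,0,0.19,0,0,-0.36,0,0,0,0.19,0,0,-0.38,0,0,0,0.19])

```text
time: 13.7
position: [0.5539, 0.0421, 0.1621]
tool_rot: [3.09, 0.567, 0.001]
ft_force: [0.6, 0.2, -0.4]
grip_width: 0.591
grip_force: 0.0
```

Call:
jog_arm(moves=[-0.05,0,-0.03,0,0,0,0.19,-0.1,0,-0.06,0,0,0,0.19,-0.15,0,-0.1,0,0,0,0.19,-0.2,0,-0.1,0,0,0,0.19,-0.22,0,-0.1,0,0,0,0.19,-0.22,0,-0.1,0,0,0,0.19,-0.22,0,-0.1,0,0,0,0.19,-0.22,0,-0.1,0,0,0,0.19])

```text
time: 14.7
position: [0.4922, 0.019, 0.1911]
tool_rot: [-3.089, -0.568, 0.0]
ft_force: [-0.6, -0.3, 0.7]
grip_width: 0.596
grip_force: 0.0
```

```bash
python3 - <<'E'
from bench import ctrl
import cv2,pickle,numpy as np
d=ctrl.get_image("scene");s=ctrl.get_state();print(s["time"],s["position"],s["ft_force"])
a=pickle.load(open("scene.pkl","rb"))["pixels"].astype(int).sum(2)//3;b=d["pixels"].astype(int).sum(2)//3
for c in(238,266): print(a[140:162,c],b[140:162,c])
n=cv2.convertScaleAbs(cv2.resize(d["pixels"][100:260,180:360,::-1],None,fx=4,fy=3.7,interpolation=cv2.INTER_CUBIC),alpha=1.6)
print("diff tray",cv2.absdiff(n,cv2.imread("pics/f.png"))[400:560,230:520].mean())
E
```

```text
14.75 [0.49217761 0.01899705 0.19113732] [ 0.43608462 -1.04707282 -0.26226092]
[144 143 144 142 144 148 149  85  26  17  27  29  29  18  40  17   9  11
  52 118 109  98] [144 147 144 145 145 150 149  90  34  25  30  28  22  23  33  29  19  12
  51 122 111  98]
[145 150 151  54  10  31  26  32  25  32  13  25  10  31  88 112  95 146
 148 147 148 145] [147 151 154  53  24  22  16  29  13  32  23   3   9  35  91 115  94 151
 146 148 149 149]
diff tray 10.115122126436782
```

```bash
python3 -c "
from bench import ctrl
print(ctrl.close_job())"
```

```text
the job is handed in; nothing more can be done
None
```

I pressed both buttons fully down together and held them until the tray ran out and stopped, about 60 mm by the images; after release both buttons were back up, the arm was clear, and I touched nothing else and handed the job in at about 15 s (no verdict was returned).

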